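# Cap the culture jar's clamp screw and tighten it to the click

## Task

Close the culture jar: pick up the loose orange cap, set it upright on the square brass stud on top of the jar until it sits fully home, and turn it gently clockwise (seen from above) until the screw comes to its stop and the clutch under the stud clicks and slips. Stop after one, two or three clicks (never a fourth), let go and leave the cap on the stud; never press or wrench hard on the jar, and leave the dishes, bottle, timer and marker where they are.

Things in the scene. Friction and masses are not known exactly. Their poses are not given: they have to be found in the camera images.
- cap_mid (a point): Centre of the loose orange cap, 70 g, upright on the bench, 44 mm tall: a square hub 32 x 32 mm over its whole height, two wings along its x axis (60 mm over both, 12 mm thick, 16 to 40 mm above its underside; white line on top along x). Grip it across the two flat hub faces that look along its y axis. In its underside a square socket 19.6 x 19.6 mm, 24 mm deep, parallel to the hub. z is up.
- stud_top (a point): Centre of the top of the square brass stud on the jar: 18 x 18 mm, 22 mm tall, its top 6 mm tapering to 11 mm square. z up, x and y square to its sides, so the cap fits in four yaws. It stands on an aluminium collar 56 mm across; the cap is fully home when its underside rests on the collar, its centre then level with this point. The stud turns with the screw.
- clutch (a joint): Angle (rad, clockwise) the stud has slipped in the clutch: 0 at the start, 0.262 more per click. The stud first turns the clamp screw clockwise with a drag of 0.06 N m through an unknown 0.5 to 1.4 rad to a hard stop (red pointer at the green mark on the lid); then torque climbs to about 0.33 N m and falls off at each click. Released, it settles within 0.05 rad of a whole number of clicks.
- jar: The fixed clear culture jar with a stack of dishes inside, white lid and steel clamp bridge along its y axis; 133 mm across the lid, 146 mm over the bridge, the collar's top at 152 mm and the stud's top at 174 mm. Origin at the centre of its underside on the bench, z up.
- dish_a_mid (a point): Centre of a small whitish clear dish, 60 mm across and 15 mm tall, lying on the bench; leave alone.
- dish_b_mid (a point): Centre of a small whitish clear dish, 60 mm across and 15 mm tall, lying on the bench; leave alone.
- dish_big_mid (a point): Centre of a large whitish clear dish, 90 mm across and 18 mm tall, lying on the bench; leave alone.
- wash_bottle: White wash bottle with red cap, 70 mm across, 170 mm tall, origin under its centre; leave alone.
- timer: Green timer block, 60 x 50 x 35 mm, origin under its centre; leave alone.
- marker: Red marker pen 130 x 12 x 12 mm lying along its x, origin under its centre; leave alone.
Mind the look-alikes: they are no part of the job. Leave any blue look-alike of the part that bears cap_mid alone.

How it is judged:
By the outcome, as a careful person would: the job done as asked, in the order asked, and still so for the second after the job is handed in, with the robot touching nothing.
It also fails if it takes over 64 s, if anything falls off the work surface, if the arm or the gripper's body presses on something with over 40 N, if the wrist force passes 120 N, or if a joint passes its speed limit or range.

## Robot

A 6-joint arm with a two-finger parallel gripper is mounted at the origin on the work surface. World frame = base frame: x ahead of the robot, y to its left, z up, the work surface at z = 0. Lengths are in m, angles in degrees, forces in N, time in s.
With the tool pointing down it reaches from about 0.3 to 0.75 m from the base axis. Payload 8.5 kg.
Tool frame: the origin (TCP) lies midway between the tips of the shut fingers; the grasp point (between the pads) lies 19 mm behind it; z points along the fingers, y is the direction in which the jaws open and shut (so a half turn about z gives the same grasp; the last joint's range is limited). The gripper opens to 85 mm and grips with 20 to 120 N. Pads are 22 mm wide; open, the fingers measure 114 mm over their backs; the gripper's body (76 mm by 85 mm) begins 54 mm behind the grasp point. The pads swing forward as they close: fully open they stand 13 mm farther back than shut.
Start: joints at [63.18, 21.807, 74.336, -0, 83.858, -12.336], TCP at [0.138, 0.533, 0.231] pointing down, gripper open.
Joint ranges: [-178.18, 178.18], [-50.72, 133.34], [12.68, 142.11], [-81.47, 261.47], [9.98, 163.14], [-165.26, 165.26]. Speed limits (degrees/s): [136.94, 136.94, 180, 180, 180, 180].

## Interface

Orientations are given as a 3x3 rotation matrix whose columns are the frame's x, y, z axes.
In Python, from rig import env, viewer, ticket gives the robot as it stands. The module is installed in compiled form; this text tells all that it offers.
- The arm moves only by the shell command python3 -m pendant 'ROWS' [FORCE]. ROWS is JSON, a list of rows, each a list of 3 entries, a list of its own where there are three numbers: the shift along the world's x, y, z in mm, then the turn about the world's z in rad, then the opening, from -1 (shut) to 1 (fully open). A call has 1 to 12 rows; each row shifts and turns the pose as measured when the row begins; what a row does not reach is not made up. A row lasts 1/8 s, in which the tool goes at most 62.5 mm and 10.7 degrees, less where a joint would pass 70% of its speed; a pose out of reach is approached as far as the arm can. A call with a gripper value outside its range is refused whole. The fingers move at their own pace and stop on an object; FORCE is the grip in N (left out, the last holds). Time passes only in rows, so rows that do not move let the fingers close. It gives the time, the measured TCP pose, the force and the opening at its end, in the units of the state.
- env.observe(): the state, without advancing time (a new reading comes with each control period).
- viewer.get_image(name): name is "side" or "top"; returns (picture, depth): 400x640x3 uint8, red, green, blue; 400x640 float32, m along the optical axis (not along the pixel's ray), 0 where there is no reading.
- viewer.camera_params(name): a dict with "fx", "fy", "cx", "cy" (pixels), "rvec" (rotation vector, rad) and "tvec" (3), from world to camera coordinates, as OpenCV has them. Camera axes: x right, y down, z forward; pixel columns grow to the right and rows downward; lengths in m; the calibration is good to about 2 mm. A picture is of the moment at which its call begins. camera_params takes no time and is no camera call.
- ticket.close_job(): hands the job in, once; it reports no verdict.
The state is a dict: "time_s": time; "q": joint angles; "qvel": joint speeds; "joint_efforts": joint torques, N m; "position": TCP position; "tool_rot": TCP orientation; "ft_force": force on the tool from outside, world axes, zero at the start; "wrist_torque": the same for the moment, N m; "grip_width": finger opening in m.
Only numpy, scipy, OpenCV 4.12 (cv2) and the standard library are available. Lean on these libraries where they do the work, as an engineer would, in place of code of your own. Each camera call takes 0.05 s, during which the arm holds its last target. There are 200 camera calls.

## Working session

There is one attempt and no reset: what is moved stays moved. The work goes in short steps, Python scripts to look and compute and a shell command to move; the robot and the scene stay as the last step left them, time stands still between calls to the robot, and variables do not carry over. Pictures are saved under pics/ and viewed, about 8 in all and at most 12, crops included, and the job is handed in when it is done.

```bash
mkdir -p pics; cat > h.py <<'E'
import numpy as np, cv2
from rig import env, viewer, ticket
def cap(n):
    im,d=viewer.get_image(n); p=viewer.camera_params(n); np.savez('pics/%s.npz'%n,im=im,d=d); return im,d,p
def world(p,d):
    v,u=np.mgrid[:d.shape[0],:d.shape[1]]
    c=np.stack([(u-p['cx'])/p['fx']*d,(v-p['cy'])/p['fy']*d,d],-1)
    R=cv2.Rodrigues(np.array(p['rvec'],float))[0]; return (c-np.array(p['tvec']).ravel())@R
def proj(p,X): return cv2.projectPoints(np.array(X,float).reshape(-1,1,3),np.array(p['rvec'],float),np.array(p['tvec'],float),np.array([[p['fx'],0,p['cx']],[0,p['fy'],p['cy']],[0,0,1]],float),None)[0].reshape(-1,2)
def save(n,im,s=1): cv2.imwrite('pics/'+n+'.png',cv2.resize(im[...,::-1],None,fx=s,fy=s,interpolation=cv2.INTER_CUBIC))
E
python3 - <<'E'
from h import *
a,d,p=cap('top'); save('top0',a); b,d2,p2=cap('side'); save('side0',b)
print(p,p2); s=env.observe(); print(s)
for n,i,dd,q in(('t',a,d,p),('s',b,d2,p2)):
    W=world(q,dd); h=cv2.cvtColor(i,cv2.COLOR_RGB2HSV)
    m=((h[...,0]>4)&(h[...,0]<20)&(h[...,1]>150)&(h[...,2]>100)).astype(np.uint8)
    k,l,st,c=cv2.connectedComponentsWithStats(m)
    for j in range(1,k):
        if st[j,4]>25: w=W[l==j]; print(n,st[j],c[j].round(),np.median(w,0).round(3),w.max(0).round(3),w.min(0).round(3))
E
```

```text
{'fx': 517.606182165067, 'fy': 517.606182165067, 'cx': 314.1200439473043, 'cy': 193.0975149486814, 'rvec': array([ 2.1231368 , -2.13131935,  0.22413836]), 'tvec': array([-0.0187288 ,  0.52393088,  1.30224416])} {'fx': 363.90464693027116, 'fy': 363.90464693027116, 'cx': 318.8795279456977, 'cy': 205.0853775811318, 'rvec': array([ 0.89123401, -2.57631225,  0.97919194]), 'tvec': array([0.40524712, 0.32708423, 0.74657907])}
{'time_s': 0.1, 'q': array([ 6.31796001e+01,  2.18367189e+01,  7.43770054e+01, -1.95636365e-03,
        8.38587078e+01, -1.23331579e+01]), 'qvel': array([-0.01908925, -0.04181983, -0.13963384, -0.06860705,  0.11785289,
       -0.01987976]), 'joint_efforts': array([ 4.29170992e-03, -4.49218476e+01, -2.31654400e+01, -1.42253448e-04,
        3.75534451e-03, -2.92210757e-05]), 'position': array([0.13746061, 0.53228517, 0.23079742]), 'tool_rot': array([[-9.68204223e-01,  2.50160529e-01, -5.40094770e-04],
       [ 2.50160999e-01,  9.68203577e-01, -1.14350308e-03],
       [ 2.36862353e-04, -1.24225516e-03, -9.99999200e-01]]), 'ft_force': array([ 0.1471883 , -0.28789135,  0.05267702]), 'wrist_torque': array([0.06841957, 0.00776867, 0.02571876]), 'grip_width': 0.08543922128590878}
t [480  58  31  31 523] [496.  72.] [ 0.857 -0.519  0.063] [0.928 0.002 1.379] [ 0.264 -0.559 -0.003]
t [256 223  17  19 154] [264. 232.] [0.423 0.11  0.044] [0.453 0.134 0.052] [ 0.4    0.089 -0.005]
s [324  89  19  13 193] [333.  95.] [ 0.855 -0.507  0.06 ] [0.896 0.446 0.779] [ 0.153 -0.552  0.042]
s [314 274  13   4  50] [320. 275.] [0.431 0.105 0.044] [0.444 0.117 0.047] [0.418 0.092 0.042]
s [308 279  25  16 215] [320. 286.] [0.415 0.123 0.038] [0.446 0.446 0.779] [0.153 0.092 0.006]
```

View pics/top0.png

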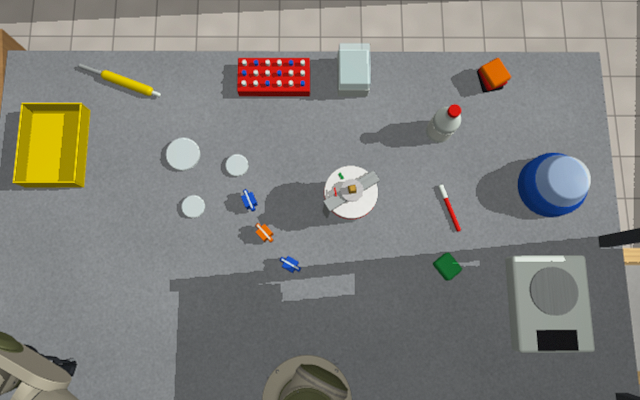

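View pics/side0.png

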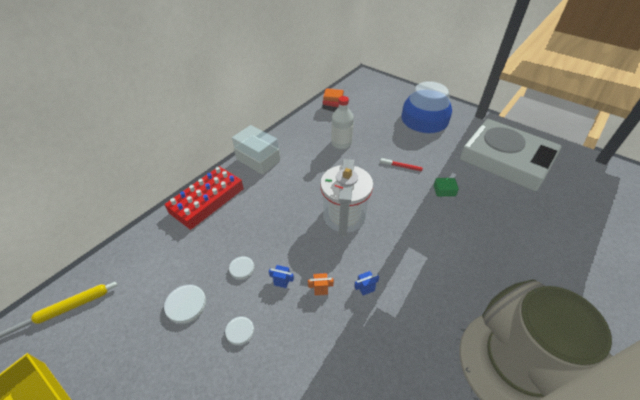

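Candidates for the cap in the top view: orange cap (264,232), blue look-alikes (249,200) and (290,264), and a far orange block (496,72). The cap at (264,232) is the right one: its top sits at z = 0.044. I'll check it and the stud in an orthophoto crop.

```bash
cat >> h.py <<'E'
def ortho(im,p,c,z,half=.045,n=270):
    # rows: x decreasing downward, cols: y decreasing rightward (like top view)
    g=np.linspace(half,-half,n); X,Y=np.meshgrid(c[0]+g,c[1]+g,indexing='ij')
    uv=proj(p,np.stack([X,Y,0*X+z],-1)).astype(np.float32).reshape(n,n,2)
    return cv2.remap(im,uv[...,0],uv[...,1],cv2.INTER_CUBIC)
E
python3 - <<'E'
from h import *
out=[]
for n in('top','side'):
    z=np.load('pics/%s.npz'%n); im,d=z['im'],z['d']; p=viewer.camera_params(n); W=world(p,d)
    h=cv2.cvtColor(im,cv2.COLOR_RGB2HSV)
    # brass: hue 12-30 near jar
    m=(W[...,2]>.13)&(W[...,2]<.19)&(h[...,1]>90)&(h[...,0]>8)&(h[...,0]<32)&(W[...,0]>.4)&(W[...,0]<.65)&(abs(W[...,1]+.1)<.2)
    w=W[m]; print(n,'brass',m.sum(),np.median(w,0).round(4),np.argwhere(m).mean(0).round(1)); t=w[w[:,2]>.168]; print(' top',len(t),t.mean(0).round(4))
    c=W[(W[...,2]>.041)&(W[...,2]<.05)&(h[...,0]>4)&(h[...,0]<20)&(h[...,1]>100)&(abs(W[...,0]-.43)<.05)&(abs(W[...,1]-.11)<.05)]
    print(' cap hub',len(c),c.mean(0).round(4),((c.max(0)+c.min(0))/2).round(4))
    l=W[...,2]; lm=(abs(l-.139)<.02)&(abs(W[...,0]-.5)<.12)&(abs(W[...,1]+.06)<.12); print(' lid',lm.sum(),W[lm].mean(0).round(4))
    if n=='top': sc=np.median(w,0)
    out.append(np.hstack([ortho(im,p,(.427,.109),.043),ortho(im,p,sc[:2],.173)]))
print(sc); save('ortho0',np.vstack(out))
E
```

```text
top brass 56 [ 0.5103 -0.1088  0.1725] [188.7 351.7]
 top 48 [ 0.5103 -0.1088  0.1732]
 cap hub 132 [0.4225 0.1091 0.0449] [0.4232 0.1094 0.0455]
 lid 2244 [ 0.5087 -0.1094  0.1388]
side brass 57 [ 0.5086 -0.1016  0.1691] [172.9 346.9]
 top 33 [ 0.5099 -0.1051  0.172 ]
 cap hub 149 [0.4229 0.1143 0.0438] [0.4231 0.1133 0.044 ]
 lid 1669 [ 0.5055 -0.0961  0.1366]
[ 0.51031467 -0.10876845  0.17254451]
```

View pics/ortho0.png

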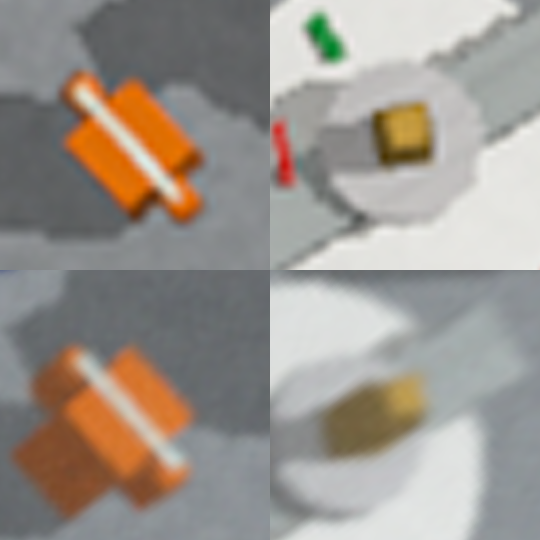

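The cap crop (line centre about (131,143)) shows an orange winged cap with a white line at about 45° and no blue, so the choice is confirmed. The stud is seen at about (403,133), and the two views agree. Next I'll fit silhouettes to get precise poses.

```bash
cat >> h.py <<'E'
from scipy.optimize import minimize
from scipy.ndimage import gaussian_filter
def box(hx,hy,z0,z1,hx2=None,hy2=None):
    hx2=hx if hx2 is None else hx2; hy2=hy if hy2 is None else hy2
    return np.array([[sx*a,sy*b,z] for z,a,b in((z0,hx,hy),(z1,hx2,hy2)) for sx in(-1,1) for sy in(-1,1)])
CAP=[box(.016,.016,-.022,.022),box(.030,.006,-.006,.018)]
STUD=[box(.009,.009,-.022,-.006),box(.009,.009,-.006,0,.0055,.0055)]
S=8
def sil(p,parts,x,y,z,yaw,roi):
    r0,c0,h,w=roi; m=np.zeros((h*S,w*S),np.uint8); R=cv2.Rodrigues(np.array([0,0,yaw]))[0]
    for b in parts:
        uv=(proj(p,b@R.T+[x,y,z])-[c0,r0]+.5)*S-.5
        cv2.fillConvexPoly(m,cv2.convexHull(np.round(uv*16).astype(np.int32)),1,shift=4)
    return cv2.resize(m.astype(np.float32),(w,h),interpolation=cv2.INTER_AREA)
def fit(im,p,parts,x,y,z,yaw,kind,pad=24):
    u,v=proj(p,[x,y,z])[0]; roi=(int(v)-pad,int(u)-pad,2*pad,2*pad)
    sub=im[roi[0]:roi[0]+2*pad,roi[1]:roi[1]+2*pad].astype(np.float32)
    f=(sub[...,0]-sub[...,2])/(sub.max(-1)+20)   # warm-colour score
    f=np.clip(f/(.75 if kind=='cap' else .6),0,1)
    if kind=='cap': f=np.maximum(cv2.morphologyEx(f,cv2.MORPH_CLOSE,np.ones((3,3))),f)
    best=None
    def cost(t): return ((gaussian_filter(sil(p,parts,x+t[0]*.001,y+t[1]*.001,z,t[2]*.02,roi),.5)-f)**2).sum()
    for dy in np.radians([-30,-15,0,15,30]):
        t0=np.array([0,0,(yaw+dy)/.02]); r=minimize(cost,t0,method='Nelder-Mead',options=dict(initial_simplex=np.vstack([t0,t0+[4,0,0],t0+[0,4,0],t0+[0,0,8]])))
        if best is None or r.fun<best.fun: best=r
    t=best.x; return np.array([x+t[0]*.001,y+t[1]*.001]),np.degrees(t[2]*.02),best.fun
def line_yaw(im,p,c,z,half=.03,white=True):
    o=ortho(im,p,c,z,half,240).astype(float); m=(o.min(-1)>150); q=np.argwhere(m)
    if len(q)<50: return None
    xy=(119.5-q)*(2*half/239); mu=xy.mean(0); e=np.linalg.eigh(np.cov((xy-mu).T))[1][:,1]
    return np.array(c)+mu,np.degrees(np.arctan2(e[1],e[0]))%180
E
python3 - <<'E'
from h import *
for n in('top','side'):
    im=np.load('pics/%s.npz'%n)['im']; p=viewer.camera_params(n)
    print(n,'cap',fit(im,p,CAP,.4235,.11,.022,np.radians(45),'cap'),line_yaw(im,p,(.4235,.11),.044))
    print(n,'stud',fit(im,p,STUD,.5095,-.1075,.174,np.radians(-5),'stud'))
E
```

```text
top cap (array([0.42450364, 0.11100684]), np.float64(42.55912424474571), np.float64(4.7389068603515625)) (array([0.42394928, 0.11089988]), np.float64(42.31357411975034))
top stud (array([ 0.51292628, -0.10929838]), np.float64(8.378634174801812), np.float64(20.925832748413086))
side cap (array([0.42432959, 0.11165387]), np.float64(41.65719810666715), np.float64(46.06944274902344)) (array([0.42352912, 0.11012053]), np.float64(43.29546287629549))
side stud (array([ 0.51325642, -0.10986504]), np.float64(-60.026271500351335), np.float64(19.84739112854004))
```

```bash
python3 -m pendant '[[[29,-42,0],0.1,1],[[29,-42,0],0.1,1],[[29,-42,0],0.1,1],[[29,-42,0],0.1,1],[[29,-42,0],0.1,1],[[29,-42,0],0.1,1],[[29,-42,0],0.1,1],[[29,-42,0],0.1,1],[[29,-42,0],0.1,1],[[26,-42,0],0.1,1],[[0,0,0],0,1]]' 40; cat >> h.py <<'E'
def st():
    s=env.observe(); R=s['tool_rot']; print('t',round(s['time_s'],2),'pos',s['position'].round(4),'yaw_y',np.degrees(np.arctan2(R[1,1],R[0,1])).round(2),'tilt',R[:,2].round(3),'F',s['ft_force'].round(1),'M',s['wrist_torque'].round(3),'w',round(s['grip_width'],4),'q6',s['q'][5].round(1)); return s
E
python3 -c "
from h import *;st()"
```

```text
time_s: 1.48
position: [0.4299, 0.0972, 0.2278]
tool_rot: [[-0.709, -0.705, -0.001], [-0.705, 0.709, -0.004], [0.003, -0.002, -1.0]]
ft_force: [-1.0, 0.5, 1.1]
grip_width: 0.0855
t 1.48 pos [0.4299 0.0972 0.2278] yaw_y 134.83 tilt [-0.001 -0.004 -1.   ] F [-1.   0.5  1.1] M [-0.059  0.013  0.041] w 0.0855 q6 -137.4
```

```bash
python3 -m pendant '[[[-6,14,-10],-0.04,1],[[0,0,-40],0,1],[[0,0,-40],0,1],[[0,0,-30],0,1],[[0,0,-20],0,1],[[0,0,0],0,1]]'; python3 -c "
from h import *;s=st();print(s['q'].round(1))"
```

```text
time_s: 2.22
position: [0.4202, 0.1153, 0.084]
tool_rot: [[-0.739, -0.674, -0.002], [-0.674, 0.739, -0.003], [0.004, -0.0, -1.0]]
ft_force: [0.2, -0.3, -0.5]
grip_width: 0.0851
t 2.23 pos [0.4202 0.1153 0.084 ] yaw_y 132.35 tilt [-0.002 -0.003 -1.   ] F [ 0.2 -0.3 -0.5] M [-0.018  0.029 -0.016] w 0.0851 q6 -132.4
[  -0.2   21.4  104.4   -0.2   54.4 -132.4]
```

```bash
python3 -m pendant '[[[4,-4.4,-10],0,1],[[0,0,-20],0,1],[[0,0,-20],0,1],[[0,0,0],0,1],[[0,0,0],0,1]]'; python3 -c "
from h import *;st()"
```

```text
time_s: 2.85
position: [0.4269, 0.1111, 0.0353]
tool_rot: [[-0.739, -0.674, 0.005], [-0.674, 0.739, -0.003], [-0.002, -0.005, -1.0]]
ft_force: [-0.9, 0.0, -0.8]
grip_width: 0.0853
t 2.85 pos [0.4269 0.1111 0.0353] yaw_y 132.35 tilt [ 0.005 -0.003 -1.   ] F [-0.9  0.  -0.8] M [ 0.015 -0.006 -0.02 ] w 0.0853 q6 -133.0
```

```bash
python3 -m pendant '[[[-2.5,0,-12],0,1],[[0,0,-11],0,1],[[0,0,0],0,1],[[0,0,0],0,-0.2],[[0,0,0],0,-1],[[0,0,0],0,-1],[[0,0,0],0,-1],[[0,0,0],0,-1],[[0,0,0],0,-1]]' 40; python3 -c "
from h import *;st()"
```

```text
time_s: 3.98
position: [0.4266, 0.1111, 0.0148]
tool_rot: [[-0.739, -0.674, 0.012], [-0.674, 0.739, -0.003], [-0.007, -0.01, -1.0]]
ft_force: [-0.6, -0.7, -0.4]
grip_width: 0.0315
t 3.98 pos [0.4266 0.1111 0.0148] yaw_y 132.35 tilt [ 0.012 -0.003 -1.   ] F [-0.6 -0.7 -0.4] M [0.027 0.012 0.036] w 0.0315 q6 -132.9
```

```bash
python3 -m pendant '[[[0,0,20],0,-1],[[0,0,40],0,-1],[[0,0,50],0,-1],[[0,0,50],0,-1],[[0,0,50],0,-1],[[0,0,0],0,-1]]'; python3 - <<'E'
from h import *
st(); 
E
```

```text
time_s: 4.72
position: [0.4248, 0.111, 0.2308]
tool_rot: [[-0.739, -0.673, 0.009], [-0.673, 0.739, -0.003], [-0.005, -0.008, -1.0]]
ft_force: [0.2, 0.4, -1.2]
grip_width: 0.0312
t 4.72 pos [0.4248 0.111  0.2308] yaw_y 132.33 tilt [ 0.009 -0.003 -1.   ] F [ 0.2  0.4 -1.2] M [0.017 0.024 0.037] w 0.0312 q6 -133.1
```

```bash
python3 -m pendant '[[[10,-26,10],-0.074,-1],[[11,-28,0],-0.074,-1],[[11,-28,0],-0.074,-1],[[11,-28,0],-0.074,-1],[[11,-28,0],-0.074,-1],[[0,0,0],0,-1]]'; python3 - <<'E'
from h import *
st()
for n in('top','side'): a,d,p=cap(n); save(n+'1',a)
E
```

```text
time_s: 5.48
position: [0.4773, -0.0306, 0.2341]
tool_rot: [[-0.937, -0.351, -0.004], [-0.351, 0.937, -0.002], [0.004, -0.001, -1.0]]
ft_force: [-0.5, 0.2, -0.7]
grip_width: 0.0315
t 5.47 pos [ 0.4773 -0.0306  0.2341] yaw_y 110.52 tilt [-0.004 -0.002 -1.   ] F [-0.5  0.2 -0.7] M [ 0.004 -0.047  0.024] w 0.0315 q6 -128.3
```

```bash
python3 - <<'E'
from h import *
T=np.array([.4773,-.0306,.2341]); c=T+[0,0,.0072]
o=[]
for n in('top','side'):
    im=np.load('pics/%s.npz'%n)['im']; p=viewer.camera_params(n)
    k=im.copy(); u,v=proj(p,c)[0]; u2,v2=proj(p,[.5128,-.1093,.174])[0]; print(n,u,v,u2,v2)
    a,b=int((v+v2)/2),int((u+u2)/2); s=cv2.resize(im[a-50:a+50,b-65:b+65],None,fx=5.5,fy=5.5,interpolation=cv2.INTER_CUBIC)[:290*2,:]
    for (x,y,z),yw,parts in(((.5128,-.1093,.174),8.4,STUD),(c,20.5,CAP)):
        R=cv2.Rodrigues(np.array([0,0,np.radians(yw)]))[0]
        for B in parts:
            uv=(proj(p,B@R.T+[x,y,z])-[b-65,a-50]+.5)*5.5
            for i,j in((0,1),(0,2),(1,3),(2,3),(4,5),(4,6),(5,7),(6,7),(0,4),(1,5),(2,6),(3,7)): cv2.line(s,tuple(map(int,uv[i])),tuple(map(int,uv[j])),(0,255,0),1)
    o.append(s)
save('ov_top',o[0]); save('ov_side',o[1])
E
```

```text
top 320.0141062142275 197.1563773663615 352.18339370302647 187.63765174880257
side 340.99960026241934 172.5413840729303 347.28406294375884 169.19263333769257
```

View pics/ov_side.png

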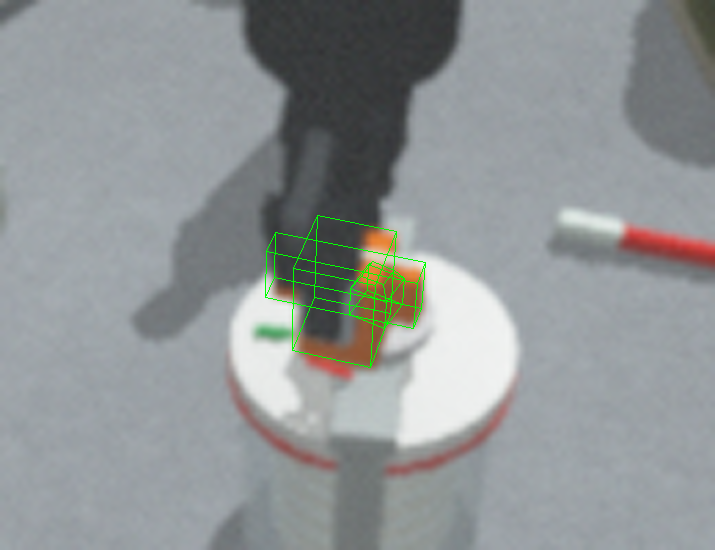

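View pics/ov_top.png

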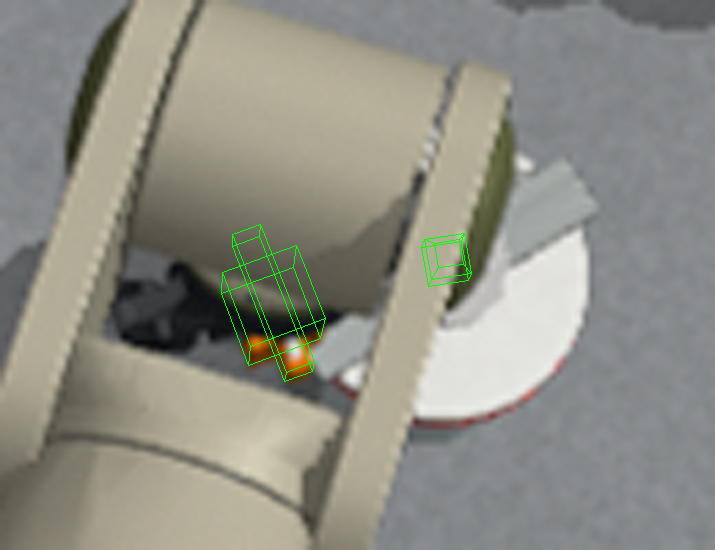

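Both wireframes (cap where the arm says it is) match the cap within about 1 px, at (335,300) in the side crop and (280,330) in the top crop. The arm and cameras therefore agree. I'll refine the stud pose from the unobstructed first pictures.

```bash
python3 - <<'E'
from h import *
o=[]
for n in('top','side'):
    im=cv2.imread('pics/%s0.png'%n)[...,::-1].copy(); p=viewer.camera_params(n)
    for yw0 in(5,12): print(n,[fit(im,p,STUD,.5125,-.109,.174,np.radians(yw0),'stud',pad=q) for q in(8,11,14)])
    u,v=proj(p,[.5125,-.109,.168])[0]; a,b=int(v),int(u); k=12
    s0=cv2.resize(im[a-20:a+20,b-20:b+20],None,fx=k,fy=k,interpolation=cv2.INTER_CUBIC)[80:400,40:440]; row=[s0]
    for x,y,yw in((.5125,-.109,8.4),):
        s=s0.copy(); R=cv2.Rodrigues(np.array([0,0,np.radians(yw)]))[0]
        for B in STUD:
            uv=(proj(p,B@R.T+[x,y,.174])-[b-20,a-20]+.5)*k-[40,80]
            for i,j in((0,1),(0,2),(1,3),(2,3),(4,5),(4,6),(5,7),(6,7),(0,4),(1,5),(2,6),(3,7)): cv2.line(s,tuple(map(int,uv[i])),tuple(map(int,uv[j])),(0,255,0),1)
        th=np.linspace(0,6.3,90); C=np.stack([x+.028*np.cos(th),y+.028*np.sin(th),0*th+.152],-1)
        uv=(proj(p,C)-[b-20,a-20]+.5)*k-[40,80]; cv2.polylines(s,[uv.astype(int).astype(np.int32)],True,(255,0,255),1)
        row.append(s)
    o.append(np.hstack(row))
save('stud',np.vstack(o),.9)
E
```

```text
top [(array([ 0.51293296, -0.10938951]), np.float64(6.681242558832358), np.float64(3.4122416973114014)), (array([ 0.51294956, -0.10932993]), np.float64(8.55261618976031), np.float64(3.6315789222717285)), (array([ 0.51294956, -0.10932993]), np.float64(8.55261618976031), np.float64(3.856485366821289))]
top [(array([ 0.51293213, -0.1093819 ]), np.float64(6.677567195494069), np.float64(3.42464017868042)), (array([ 0.51293102, -0.10937111]), np.float64(6.684947059001774), np.float64(3.5735177993774414)), (array([ 0.51293102, -0.10937111]), np.float64(6.684947059001774), np.float64(3.798424005508423))]
side [(array([ 0.51110639, -0.10689409]), np.float64(-59.97789188034909), np.float64(6.492930889129639)), (array([ 0.51325497, -0.10987884]), np.float64(30.007964212454418), np.float64(11.6265287399292)), (array([ 0.51325497, -0.10987884]), np.float64(30.007964212454418), np.float64(11.626638412475586))]
side [(array([ 0.51048182, -0.10584571]), np.float64(30.848847956132907), np.float64(6.4992804527282715)), (array([ 0.51323864, -0.10989879]), np.float64(30.129895040157024), np.float64(11.639809608459473)), (array([ 0.5132609 , -0.10984446]), np.float64(30.307225035388935), np.float64(11.644695281982422))]
```

View pics/stud.png

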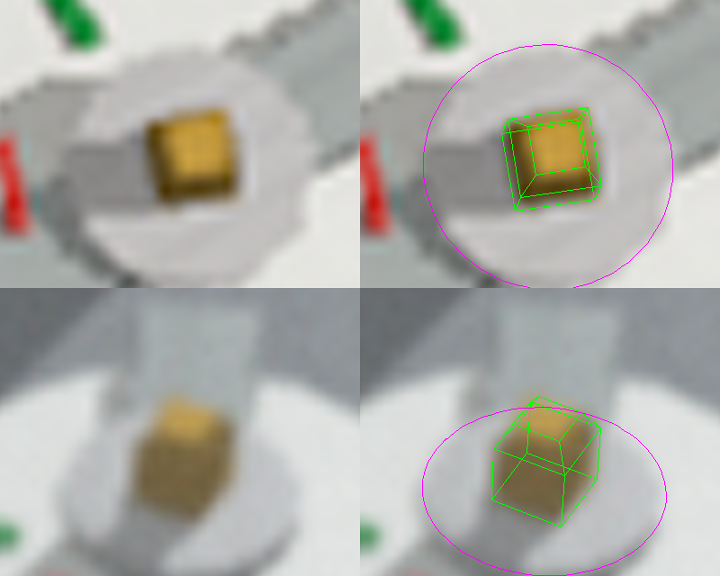

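The overlay fits the stud in both views, giving a top centre of about (0.5128, −0.1093) and yaw of about 7.5°. The pointer is about 1.0 rad from the green mark. Moving above the stud.

```bash
python3 -m pendant '[[[12,-26,0],-0.076,-1],[[12,-26,0],-0.076,-1],[[12,-26,0],-0.075,-1],[[0,0,0],0,-1],[[0,0,0],0,-1]]'; python3 - <<'E'
from h import *
st()
E
```

```text
time_s: 6.2
position: [0.5115, -0.1031, 0.2329]
tool_rot: [[-0.99, -0.138, -0.007], [-0.138, 0.99, 0.002], [0.007, 0.003, -1.0]]
ft_force: [0.0, 0.3, -1.0]
grip_width: 0.0317
t 6.2 pos [ 0.5115 -0.1031  0.2329] yaw_y 97.92 tilt [-0.007  0.002 -1.   ] F [ 0.   0.3 -1. ] M [ 0.009 -0.001 -0.02 ] w 0.0317 q6 -122.3
```

```bash
python3 -m pendant '[[[2,-6,-10],0,-1],[[0,0,-15],0,-1],[[0,0,0],0,-1],[[0,0,0],0,-1]]'; python3 - <<'E'
from h import *
for i in range(2): st(); cap('side')
im,d,p=cap('side'); s=st(); T=s['position']; save('side2',im)
c=T+[0,0,.0072]; k=6; u,v=proj(p,c)[0]; a,b=int(v),int(u)
s=cv2.resize(im[a-30:a+40,b-50:b+50],None,fx=k,fy=k,interpolation=cv2.INTER_CUBIC)
for off,col in((0,(0,255,0)),(-.002,(255,0,255))):
    R=cv2.Rodrigues(np.array([0,0,np.radians(7.9)]))[0]
    for B in CAP:
        uv=(proj(p,(B+[off,0,0])@R.T+c)-[b-50,a-30]+.5)*k
        for i,j in((0,1),(0,2),(1,3),(2,3),(4,5),(4,6),(5,7),(6,7),(0,4),(1,5),(2,6),(3,7)): cv2.line(s,tuple(map(int,uv[i])),tuple(map(int,uv[j])),col,1)
save('ov2',np.vstack([s]))
E
```

```text
time_s: 6.7
position: [0.5129, -0.107, 0.2066]
tool_rot: [[-0.99, -0.143, -0.007], [-0.143, 0.99, 0.002], [0.007, 0.003, -1.0]]
ft_force: [-1.1, -0.2, -0.5]
grip_width: 0.0314
t 6.7 pos [ 0.5129 -0.107   0.2066] yaw_y 98.22 tilt [-0.007  0.002 -1.   ] F [-1.1 -0.2 -0.5] M [ 0.026 -0.017 -0.006] w 0.0314 q6 -122.9
t 6.75 pos [ 0.5128 -0.1071  0.2065] yaw_y 98.21 tilt [-0.008  0.002 -1.   ] F [-0.1 -0.1 -1.5] M [-0.011 -0.025 -0.021] w 0.0314 q6 -122.9
t 6.85 pos [ 0.5129 -0.1072  0.2067] yaw_y 98.2 tilt [-0.007  0.002 -1.   ] F [ 0.2  0.6 -0.6] M [-0.004 -0.023  0.028] w 0.0312 q6 -122.9
```

View pics/ov2.png

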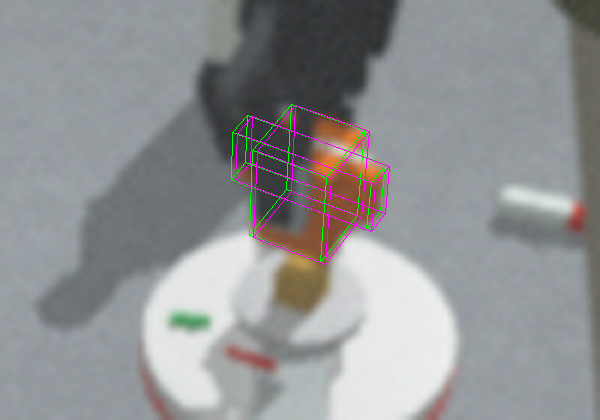

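The held cap matches the wireframe (slightly better with the 2 mm offset along its x axis), with the stud at (300,285) just under it. A small correction, then descend.

```bash
python3 -m pendant '[[[1.4,-2.2,0],-0.007,-1],[[0,0,0],0,-1],[[0,0,-12],0,-1],[[0,0,0],0,-1]]'; python3 -c "
from h import *;st()"
```

```text
time_s: 7.35
position: [0.5145, -0.1096, 0.1942]
tool_rot: [[-0.991, -0.135, -0.007], [-0.135, 0.991, 0.002], [0.006, 0.003, -1.0]]
ft_force: [0.3, 0.6, -0.7]
grip_width: 0.0313
t 7.35 pos [ 0.5145 -0.1096  0.1942] yaw_y 97.77 tilt [-0.007  0.002 -1.   ] F [ 0.3  0.6 -0.7] M [ 0.073 -0.008  0.009] w 0.0313 q6 -122.7
```

```bash
python3 -m pendant '[[[0,0,-5],0,-1],[[0,0,-4],0,-1],[[0,0,0],0,-1]]'; python3 -c "
from h import *;st()";python3 -m pendant '[[[0,0,-3],0,-1],[[0,0,0],0,-1]]'; python3 -c "
from h import *;st()"
```

```text
time_s: 7.72
position: [0.5144, -0.1096, 0.1843]
tool_rot: [[-0.991, -0.135, -0.007], [-0.135, 0.991, 0.002], [0.007, 0.003, -1.0]]
ft_force: [-0.1, 0.5, 0.1]
grip_width: 0.0316
t 7.72 pos [ 0.5144 -0.1096  0.1843] yaw_y 97.77 tilt [-0.007  0.002 -1.   ] F [-0.1  0.5  0.1] M [ 0.015 -0.024  0.003] w 0.0316 q6 -122.7
time_s: 7.98
position: [0.5145, -0.1096, 0.1812]
tool_rot: [[-0.991, -0.135, -0.007], [-0.135, 0.991, 0.002], [0.006, 0.003, -1.0]]
ft_force: [-0.4, 1.1, -0.7]
grip_width: 0.0315
t 7.97 pos [ 0.5145 -0.1096  0.1812] yaw_y 97.77 tilt [-0.007  0.002 -1.   ] F [-0.4  1.1 -0.7] M [ 0.049 -0.049 -0.034] w 0.0315 q6 -122.7
```

```bash
for i in 1; do python3 -m pendant '[[[0,0,-3],0,-1],[[0,0,0],0,-1]]'; done; python3 -c "
from h import *;st()";python3 -m pendant '[[[0,0,-4],0,-1],[[0,0,0],0,-1]]'; python3 -c "
from h import *;st()"
```

```text
time_s: 8.22
position: [0.5145, -0.1096, 0.1781]
tool_rot: [[-0.991, -0.135, -0.006], [-0.135, 0.991, 0.002], [0.006, 0.003, -1.0]]
ft_force: [0.2, -0.7, -0.2]
grip_width: 0.0314
t 8.22 pos [ 0.5145 -0.1096  0.1781] yaw_y 97.77 tilt [-0.006  0.002 -1.   ] F [ 0.2 -0.7 -0.2] M [-0.007 -0.024  0.013] w 0.0314 q6 -122.7
time_s: 8.48
position: [0.5145, -0.1096, 0.1739]
tool_rot: [[-0.991, -0.135, -0.006], [-0.135, 0.991, 0.002], [0.006, 0.003, -1.0]]
ft_force: [-0.5, -0.1, -0.4]
grip_width: 0.0314
t 8.47 pos [ 0.5145 -0.1096  0.1739] yaw_y 97.77 tilt [-0.006  0.002 -1.   ] F [-0.5 -0.1 -0.4] M [-0.064  0.011  0.045] w 0.0314 q6 -122.7
```

Very free. Expect home at TCP z ≈ 0.167.

```bash
python3 -m pendant '[[[0,0,-4],0,-1],[[0,0,0],0,-1]]'; python3 -c "
from h import *;st()";python3 -m pendant '[[[0,0,-2],0,-1],[[0,0,0],0,-1]]'; python3 -c "
from h import *;st()"; python3 -m pendant '[[[0,0,-1.0],0,-1],[[0,0,0],0,-1]]'; python3 -c "
from h import *;st()"
```

```text
time_s: 8.72
position: [0.5145, -0.1096, 0.1695]
tool_rot: [[-0.991, -0.135, -0.006], [-0.135, 0.991, 0.002], [0.006, 0.003, -1.0]]
ft_force: [-0.7, -0.2, -0.6]
grip_width: 0.0313
t 8.72 pos [ 0.5145 -0.1096  0.1695] yaw_y 97.77 tilt [-0.006  0.002 -1.   ] F [-0.7 -0.2 -0.6] M [ 0.042 -0.057  0.019] w 0.0313 q6 -122.7
time_s: 8.98
position: [0.5146, -0.1096, 0.1674]
tool_rot: [[-0.991, -0.135, -0.006], [-0.135, 0.991, 0.002], [0.006, 0.003, -1.0]]
ft_force: [0.2, 0.6, -0.4]
grip_width: 0.0312
t 8.97 pos [ 0.5146 -0.1096  0.1674] yaw_y 97.77 tilt [-0.006  0.002 -1.   ] F [ 0.2  0.6 -0.4] M [-0.012 -0.033  0.039] w 0.0312 q6 -122.7
time_s: 9.22
position: [0.5147, -0.1097, 0.167]
tool_rot: [[-0.991, -0.135, -0.006], [-0.135, 0.991, 0.001], [0.005, 0.002, -1.0]]
ft_force: [-0.3, -0.1, -0.1]
grip_width: 0.0313
t 9.22 pos [ 0.5147 -0.1097  0.167 ] yaw_y 97.77 tilt [-0.006  0.001 -1.   ] F [-0.3 -0.1 -0.1] M [ 0.021  0.024 -0.024] w 0.0313 q6 -122.7
```

```bash
python3 -m pendant '[[[0,0,-1.0],0,-1],[[0,0,0],0,-1]]'; python3 -c "
from h import *;st()"; python3 -m pendant '[[[0,0,-1.5],0,-1]]'; python3 -c "
from h import *;st()"
```

```text
time_s: 9.48
position: [0.5148, -0.1097, 0.167]
tool_rot: [[-0.991, -0.135, -0.005], [-0.135, 0.991, 0.001], [0.004, 0.002, -1.0]]
ft_force: [0.8, -0.3, -0.1]
grip_width: 0.0311
t 9.47 pos [ 0.5148 -0.1097  0.167 ] yaw_y 97.78 tilt [-0.005  0.001 -1.   ] F [ 0.8 -0.3 -0.1] M [0.014 0.023 0.015] w 0.0311 q6 -122.7
time_s: 9.6
position: [0.5148, -0.1097, 0.1667]
tool_rot: [[-0.991, -0.135, -0.004], [-0.135, 0.991, 0.0], [0.003, 0.001, -1.0]]
ft_force: [-7.1, 2.7, 20.1]
grip_width: 0.0313
t 9.6 pos [ 0.5148 -0.1097  0.1667] yaw_y 97.78 tilt [-0.004  0.    -1.   ] F [-7.1  2.7 20.1] M [ 0.428  1.132 -0.007] w 0.0313 q6 -122.7
```

Fully home (z stops at 0.167 as predicted). Relax, then turn clockwise in small steps.

```bash
python3 -m pendant '[[[0,0,0.3],0,-1],[[0,0,0],0,-1]]'; python3 -c "
from h import *;st()"; python3 -m pendant '[[[0,-0.1,0],-0.05,-1],[[0,-0.1,0],-0.05,-1],[[0,-0.1,0],-0.05,-1],[[0,-0.1,0],-0.05,-1]]'; python3 -c "
from h import *;st()"
```

```text
time_s: 9.85
position: [0.5149, -0.1097, 0.167]
tool_rot: [[-0.991, -0.136, -0.003], [-0.136, 0.991, 0.0], [0.003, 0.001, -1.0]]
ft_force: [0.1, -0.4, -1.3]
grip_width: 0.0312
t 9.85 pos [ 0.5149 -0.1097  0.167 ] yaw_y 97.79 tilt [-0.003  0.    -1.   ] F [ 0.1 -0.4 -1.3] M [ 0.032  0.024 -0.07 ] w 0.0312 q6 -122.7
time_s: 10.35
position: [0.5149, -0.1098, 0.1668]
tool_rot: [[-0.998, 0.069, -0.003], [0.069, 0.998, 0.002], [0.004, 0.001, -1.0]]
ft_force: [-1.6, -0.3, 2.3]
grip_width: 0.0316
t 10.35 pos [ 0.5149 -0.1098  0.1668] yaw_y 86.02 tilt [-0.003  0.002 -1.   ] F [-1.6 -0.3  2.3] M [-0.011  0.161  0.095] w 0.0316 q6 -111.0
```

```bash
for k in 1; do python3 -m pendant '[[[0,-0.1,0.1],-0.05,-1],[[0,-0.1,0],-0.05,-1],[[0,-0.1,0],-0.05,-1],[[0,-0.1,0.1],-0.05,-1]]'; done >/dev/null; python3 -c "
from h import *;st()"; python3 -m pendant '[[[0,-0.1,0.1],-0.05,-1],[[0,-0.1,0],-0.05,-1],[[0,-0.1,0],-0.05,-1],[[0,-0.1,0],-0.05,-1]]' >/dev/null; python3 -c "
from h import *;st()"
```

```text
t 10.85 pos [ 0.5148 -0.1105  0.1669] yaw_y 74.22 tilt [-0.004  0.002 -1.   ] F [-0.6 -0.9  1.8] M [0.036 0.157 0.147] w 0.0314 q6 -99.2
t 11.35 pos [ 0.5145 -0.111   0.1668] yaw_y 62.42 tilt [-0.005  0.002 -1.   ] F [-1.6  0.3  3.1] M [-0.03   0.264  0.093] w 0.0316 q6 -87.5
```

```bash
python3 -m pendant '[[[-0.1,-0.1,0.1],-0.05,-1],[[-0.1,-0.1,0],-0.05,-1],[[-0.1,-0.1,0],-0.05,-1]]' >/dev/null; python3 -c "
from h import *;st()"; python3 -m pendant '[[[-0.1,-0.1,0.1],-0.05,-1]]' >/dev/null; python3 -c "
from h import *;st()"; python3 -m pendant '[[[-0.1,-0.1,0],-0.05,-1]]' >/dev/null; python3 -c "
from h import *;st()"; python3 -m pendant '[[[-0.1,-0.1,0],-0.05,-1]]' >/dev/null; python3 -c "
from h import *;st()"
```

```text
t 11.72 pos [ 0.5142 -0.1114  0.1669] yaw_y 53.57 tilt [-0.005  0.003 -1.   ] F [-1.1  0.   3.5] M [0.022 0.118 0.082] w 0.0313 q6 -78.7
t 11.85 pos [ 0.5141 -0.1115  0.1668] yaw_y 50.62 tilt [-0.005  0.003 -1.   ] F [-1.1  0.2  1.8] M [0.016 0.106 0.083] w 0.0313 q6 -75.8
t 11.97 pos [ 0.514  -0.1116  0.1668] yaw_y 47.67 tilt [-0.005  0.003 -1.   ] F [-0.3  0.3  3.4] M [0.029 0.119 0.005] w 0.0312 q6 -72.9
t 12.1 pos [ 0.5139 -0.1118  0.1669] yaw_y 44.72 tilt [-0.005  0.003 -1.   ] F [-1.1 -0.5  2.1] M [0.074 0.182 0.154] w 0.0315 q6 -70.0
```

```bash
python3 -m pendant '[[[-0.1,-0.1,0],-0.05,-1]]' >/dev/null; python3 -c "
from h import *;st()"; python3 -m pendant '[[[-0.1,-0.1,0],-0.05,-1]]' >/dev/null; python3 -c "
from h import *;st()"; python3 -m pendant '[[[-0.1,-0.1,0],-0.05,-1]]' >/dev/null; python3 -c "
from h import *;st()"; python3 -m pendant '[[[-0.1,-0.1,0],-0.05,-1]]' >/dev/null; python3 -c "
from h import *;st()"
```

```text
t 12.22 pos [ 0.5138 -0.1119  0.1668] yaw_y 41.77 tilt [-0.005  0.004 -1.   ] F [-0.4 -0.1  2.2] M [0.105 0.174 0.074] w 0.0315 q6 -67.0
t 12.35 pos [ 0.5137 -0.112   0.1668] yaw_y 38.83 tilt [-0.005  0.004 -1.   ] F [-1.6 -0.1  2.5] M [0.032 0.179 0.062] w 0.0313 q6 -64.1
t 12.47 pos [ 0.5135 -0.112   0.1668] yaw_y 35.88 tilt [-0.005  0.004 -1.   ] F [0.1 1.5 2.5] M [0.051 0.25  0.082] w 0.0315 q6 -61.2
t 12.6 pos [ 0.5134 -0.1121  0.1669] yaw_y 32.93 tilt [-0.004  0.004 -1.   ] F [-1.6  0.   1.8] M [0.033 0.163 0.075] w 0.0314 q6 -58.3
```

```bash
python3 -m pendant '[[[-0.1,-0.1,0],-0.05,-1]]' >/dev/null; python3 -c "
from h import *;st()"; python3 -m pendant '[[[-0.1,0,0],-0.05,-1]]' >/dev/null; python3 -c "
from h import *;st()"; python3 -m pendant '[[[-0.1,0,0],-0.05,-1]]' >/dev/null; python3 -c "
from h import *;st()"; python3 -m pendant '[[[-0.1,0,0],-0.05,-1]]' >/dev/null; python3 -c "
from h import *;st()"
```

```text
t 12.72 pos [ 0.5133 -0.1122  0.1668] yaw_y 29.98 tilt [-0.005  0.005 -1.   ] F [-1.2  0.6  1.4] M [0.056 0.095 0.085] w 0.0316 q6 -55.3
t 12.85 pos [ 0.5131 -0.1122  0.1668] yaw_y 27.04 tilt [-0.004  0.005 -1.   ] F [-1.6  0.1  3.4] M [-0.075  0.195  0.273] w 0.0319 q6 -52.4
t 12.97 pos [ 0.513  -0.1123  0.1668] yaw_y 24.12 tilt [-0.005  0.005 -1.   ] F [-1.1  0.4  2.1] M [-0.027  0.19   0.354] w 0.0313 q6 -49.5
t 13.1 pos [ 0.5128 -0.1123  0.1668] yaw_y 21.19 tilt [-0.004  0.005 -1.   ] F [-1.9 -0.4  3.8] M [-0.01   0.197  0.018] w 0.0314 q6 -46.6
```

```bash
python3 -m pendant '[[[-0.1,0,0],-0.05,-1]]' >/dev/null; python3 -c "
from h import *;st()"; python3 -m pendant '[[[-0.1,0,0],-0.05,-1]]' >/dev/null; python3 -c "
from h import *;st()"; python3 -m pendant '[[[-0.1,0,0],-0.05,-1]]' >/dev/null; python3 -c "
from h import *;st()"; python3 -m pendant '[[[-0.1,0,0],-0.05,-1]]' >/dev/null; python3 -c "
from h import *;st()"
```

```text
t 13.22 pos [ 0.513  -0.1125  0.1668] yaw_y 18.23 tilt [-0.004  0.005 -1.   ] F [1.2 0.4 1.1] M [-0.119 -0.105  0.007] w 0.0315 q6 -43.6
t 13.35 pos [ 0.5127 -0.1125  0.1668] yaw_y 15.28 tilt [-0.004  0.005 -1.   ] F [-1.1  0.2  2.6] M [0.004 0.303 0.001] w 0.0314 q6 -40.7
t 13.47 pos [ 0.5124 -0.1125  0.1668] yaw_y 12.34 tilt [-0.005  0.005 -1.   ] F [-2.1  0.6  3.6] M [0.029 0.295 0.242] w 0.0317 q6 -37.8
t 13.6 pos [ 0.5122 -0.1125  0.1668] yaw_y 9.41 tilt [-0.005  0.005 -1.   ] F [-1.   0.4  2.3] M [0.031 0.152 0.401] w 0.0314 q6 -34.9
```

```bash
python3 -m pendant '[[[-0.1,0,0],-0.05,-1]]' >/dev/null; python3 -c "
from h import *;st()"; python3 -m pendant '[[[-0.1,0,0],-0.05,-1]]' >/dev/null; python3 -c "
from h import *;st()"; python3 -m pendant '[[[0,0,0],-0.03,-1],[[0,0,0],0,-1]]' >/dev/null; python3 -c "
from h import *;st()"
```

```text
t 13.72 pos [ 0.5121 -0.1125  0.1668] yaw_y 6.49 tilt [-0.005  0.005 -1.   ] F [-1.3  0.3  2.8] M [0.026 0.18  0.079] w 0.0313 q6 -31.9
t 13.85 pos [ 0.5121 -0.1126  0.1668] yaw_y 3.53 tilt [-0.004  0.005 -1.   ] F [ 1.2 -0.2  2.2] M [-0.045 -0.096  0.032] w 0.0316 q6 -29.0
t 14.1 pos [ 0.512  -0.1126  0.1668] yaw_y 1.76 tilt [-0.004  0.005 -1.   ] F [-1.2  0.7  2.4] M [-0.022  0.095  0.071] w 0.0312 q6 -27.3
```

Two clear clicks (torque peaks of 0.35 and 0.40 N m, each followed by a drop to about 0), and the torque is now small. Release and retreat.

```bash
python3 -m pendant '[[[0,0,0],0,-0.1],[[0,0,0],0,0.3],[[0,0,0],0,1],[[0,0,0],0,1],[[0,0,0],0,1],[[0,0,0],0,1]]' 20; python3 -c "
from h import *;st()"
```

```text
time_s: 14.85
position: [0.512, -0.1125, 0.1661]
tool_rot: [[-0.032, 0.999, -0.005], [0.999, 0.032, 0.006], [0.006, -0.005, -1.0]]
ft_force: [-1.0, 0.3, -0.4]
grip_width: 0.0854
t 14.85 pos [ 0.512  -0.1125  0.1661] yaw_y 1.83 tilt [-0.005  0.006 -1.   ] F [-1.   0.3 -0.4] M [-0.027 -0.019  0.018] w 0.0854 q6 -27.3
```

```bash
python3 -m pendant '[[[0,0,15],0,1],[[0,0,30],0,1],[[0,0,40],0,1],[[0,0,40],0,1],[[-10,40,0],0,1],[[-10,40,0],0,1],[[-10,40,0],0,1],[[-10,40,0],0,1],[[-10,40,0],0,1],[[0,40,0],0,1],[[0,0,0],0,1]]'; python3 - <<'E'
from h import *
st(); o=[]
for n in('top','side'):
    im,d,p=cap(n); save(n+'3',im); u,v=proj(p,[.5128,-.1093,.174])[0]; a,b=int(v),int(u); k=7
    f=fit(im,p,CAP,.5128,-.1093,.174,np.radians(-85),'cap'); print(n,f)
    W=world(p,d); m=(abs(W[...,0]-.5128)<.012)&(abs(W[...,1]+.1093)<.012)&(W[...,2]>.18); print('top z',np.median(W[m][:,2]),m.sum())
    s=cv2.resize(im[a-40:a+40,b-28:b+28],None,fx=k,fy=k,interpolation=cv2.INTER_CUBIC); s2=s.copy()
    R=cv2.Rodrigues(np.array([0,0,np.radians(f[1])]))[0]
    for B in CAP:
        uv=(proj(p,B@R.T+[.5128,-.1093,.174])-[b-28,a-40]+.5)*k
        for i,j in((0,1),(0,2),(1,3),(2,3),(4,5),(4,6),(5,7),(6,7),(0,4),(1,5),(2,6),(3,7)): cv2.line(s2,tuple(map(int,uv[i])),tuple(map(int,uv[j])),(0,255,0),1)
    o.append(np.vstack([s2]))
save('fin',np.hstack(o))
t0=cv2.imread('pics/top0.png').astype(int); t3=cv2.imread('pics/top3.png').astype(int)
df=(abs(t0-t3).max(-1)>60).astype(np.uint8); k,l,stt,c=cv2.connectedComponentsWithStats(df)
print([list(map(int,q)) for q in stt[1:] if q[4]>15])
E
```

```text
time_s: 16.23
position: [0.4587, 0.1343, 0.2952]
tool_rot: [[-0.03, 1.0, -0.004], [1.0, 0.03, 0.007], [0.007, -0.004, -1.0]]
ft_force: [0.1, 0.1, 0.4]
grip_width: 0.0851
t 16.23 pos [0.4587 0.1343 0.2952] yaw_y 1.74 tilt [-0.004  0.007 -1.   ] F [0.1 0.1 0.4] M [-0.058 -0.034 -0.011] w 0.0851 q6 0.1
top (array([ 0.51299706, -0.10969121]), np.float64(-88.08165549706821), np.float64(31.344940185546875))
top z 0.19688378339938506 107
side (array([ 0.5133489, -0.1090932]), np.float64(-79.99095218127343), np.float64(35.81853485107422))
top z 0.19570906999575302 65
[[180, 146, 20, 38, 252], [194, 148, 64, 77, 918], [260, 148, 9, 48, 279], [221, 157, 15, 20, 94], [227, 161, 18, 14, 47], [339, 174, 8, 5, 16], [340, 180, 26, 17, 272], [183, 196, 9, 16, 24], [183, 214, 9, 5, 20], [251, 214, 22, 28, 327], [230, 225, 18, 18, 184], [196, 242, 15, 8, 32], [187, 251, 9, 11, 40], [190, 267, 3, 10, 17], [202, 271, 54, 85, 3853], [0, 334, 24, 19, 274], [25, 345, 13, 8, 33], [39, 354, 38, 22, 268], [181, 355, 4, 6, 17], [198, 359, 55, 26, 871], [301, 364, 41, 19, 237], [0, 370, 10, 13, 64], [153, 375, 12, 25, 41], [11, 380, 46, 20, 395], [174, 384, 86, 16, 690], [346, 393, 5, 7, 17]]
```

View pics/fin.png

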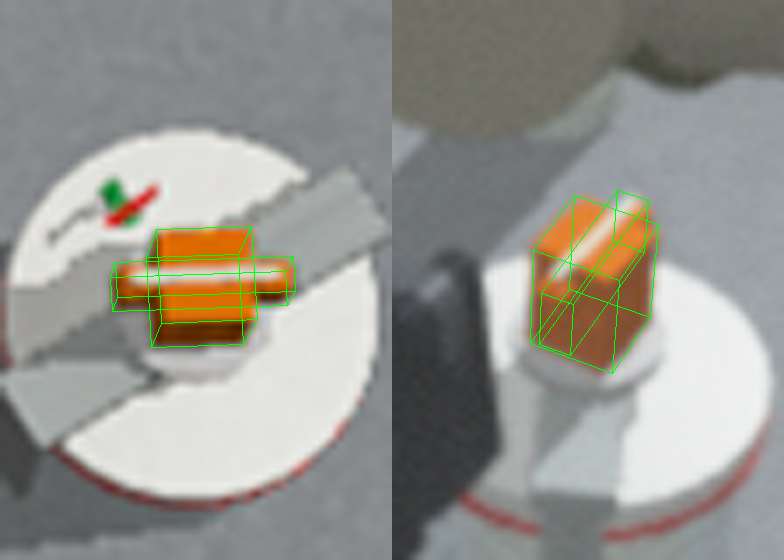

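The cap is on the stud at about (205,285) in the top crop. Its top is at z ≈ 0.196 (fully home), and the red pointer is at the green mark, about (130,200). Handing in.

```bash
python3 -c "
from h import *;st();print(ticket.close_job())"
```

```text
t 16.32 pos [0.4591 0.1323 0.2952] yaw_y 1.59 tilt [-0.004  0.006 -1.   ] F [ 0.5 -0.4  0.1] M [-0.043  0.063  0.01 ] w 0.0852 q6 0.0
the job is handed in; nothing more can be done
None
```

I closed the jar and handed the job in at 16.3 s. The orange cap is fully home on the stud, turned clockwise to the stop (about 1.2 rad) and then through two clicks. The wrist torque peaked at 0.35 and then 0.40 N m, dropping to about 0 after each. I then let go and moved the arm clear.

- **Cap and pointer:** the last pictures show the cap's top at 0.196–0.197 m (0.196 expected) and its centre within about 1 mm of the stud. The red pointer is at the green mark.
- **Forces:** the hardest push I read was about 20 N, briefly, when I confirmed the cap was seated.
- **Disagreement:** the side-view fit put the cap's yaw at −80°, while the top view and the arm both gave −88°. The arm and its fingers partly hid the cap in that view, so I trusted the other two.
- **Not confirmed:** the arm hid the area by the dishes in the last top view, so I couldn't check them by picture. The hand did not go down near them and I felt no contact. Nothing changed around the bottle, timer or marker.

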